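Pack the bead-class case in two layers

ROBOT

A 6-joint arm with a two-finger parallel gripper is mounted at the origin on a cart in front of the work surface, level with it; the furniture and walls round the work are solid. World frame = base frame: x ahead of the robot, y to its left, z up, the work surface at z = 0. Lengths are in m, angles in rad, forces in N, time in s.
With the tool pointing down it reaches from about 0.325 to 0.925 m from the base axis. Payload 3.1 kg.
Tool frame: the origin (TCP) lies at the very end of the fingers, on their centre line; the grasp point (between the pads) lies 19 mm behind it (grasp_offset is the distance from the TCP to the grasp point, in m); z points along the fingers, y is the line along which they close (so a half turn about z gives the same grasp; the last joint's range is limited). The gripper opens to 85 mm and grips with 20 to 120 N. Pads are 22 mm wide; open, the fingers measure 114 mm over their backs; the gripper's body (76 mm by 85 mm) begins 54 mm behind the grasp point. The pads swing forward as they close: fully open they stand 13 mm farther back than shut.
Start: joints at [1.023, 0.217, 1.613, -0, 1.311, -0.112], TCP at [0.264, 0.567, 0.231] pointing down, gripper open.
Joint ranges: [-2.75, 2.75], [-0.78, 2.1], [0.31, 2.55], [-1.13, 4.27], [0.13, 2.63], [-2.58, 2.58]. Speed limits (rad/s): [2.79, 2.79, 3.14, 3.14, 3.14, 3.14].

INTERFACE

Orientations are given as a rotation vector (axis times angle).
In Python, from station import read_state, capture, sign_off, grasp_offset gives the robot as it stands.
- The arm moves only by the tool move_arm, never from a script. Its argument "plan" is a list of rows, each a list of 7 numbers: the finger opening in mm, from 0 to 85.4, then the shift along the tool's x, y, z normalised to -1 to 1, where 1 is 5 cm, then the turn, a rotation vector about the tool's x, y, z normalised to -1 to 1, where 1 is 90 degrees. In form: [[claw, dx, dy, dz, rx, ry, rz], ...]. A call has 1 to 10 rows; each row shifts and turns the commanded pose from where the row before left it, along the tool's axes as they then stand; what a row does not reach is not made up. A row lasts 1/8 s, in which the tool goes at most 62.5 mm and 10.7 degrees, less where a joint would pass 70% of its speed; a pose out of reach is approached as far as the arm can. A call with a number of a shift or a turn outside -1 to 1 is refused whole. A call with a gripper value outside its range is refused whole. The fingers move at their own pace and stop on an object; the grip force is fixed at half the most. Time passes only in rows, so rows that do not move let the fingers close. It gives the time, the measured TCP pose, the force, the opening and the grip force at its end, in the units of the state.
- read_state(): the state, without advancing time (a new reading comes with each control period).
- capture(name): name is "side" or "top"; returns a dict with "img" (384x512x3 uint8, red, green, blue), "camera_matrix" (3x3 intrinsics, pixels), "origin" and "attitude" of the camera in the world. Camera axes: x right, y down, z forward; pixel columns grow to the right and rows downward; lengths in m; the calibration is good to about 2 mm. A picture is of the moment at which its call begins. There is no depth.
- sign_off(): hands the job in; it is judged then, once.
The state is a dict: "clock": time; "qpos": joint angles; "dq": joint speeds; "effort": joint torques, N m; "position": TCP position; "eef_rot": TCP orientation; "wrist_force": force on the tool from outside, world axes, zero at the start; "torque": the same for the moment, N m; "width": opening from 0.0 (shut) to 1.0 (fully open); "gripper_force": force on a finger pad.
Only numpy, scipy, OpenCV 4.12 (cv2) and the standard library are available. Lean on these libraries where they do the work, as an engineer would, in place of code of your own. Each camera call takes 0.05 s, during which the arm holds its last target. There are 200 camera calls.

TASK

Pack the open case for a bead class, in layers. First put all the tins flat on the bottom of the case; then slide the divider sheet out over the edge of its riser, towards you, until its two finger cut-outs hang clear past the edge but the sheet still lies flat on the riser, pick it up there by the waist between the cut-outs and lay it level on the four corner ledges over the tins; last, stand all the bead jars upright on the divider inside the case. Leave the other things on the bench alone.

Things in the scene. Friction and masses are not known exactly. Their poses are not given: they have to be found in the camera images.
- kit_case: open grey case, fixed to the bench, 242 mm long (its x) by 134 wide (its y) by 64 tall; walls 6 mm, floor 4 mm thick, so 230x122 mm inside. In each inner corner a black block 20x20 mm forms a ledge whose top is 40 mm above the underside; the divider rests on these four. Origin at the centre of the underside, z up
- riser: plywood bench riser, fixed, 200 mm long (its x) by 120 wide (its y), smooth laminate top 60 mm above the bench, board 15 mm thick on two side boards set back 25 mm from its ends. Origin on the bench under its centre; its -x end faces the robot
- riser_edge (a point): middle of the riser's top edge at the end facing the robot (100 mm along -x from its origin, 60 mm up); same axes as the riser. The sheet slides when a shut gripper presses on it from above (5 to 20 N) and drags; it tips off if its centre of mass passes this edge. With the cut-outs out past the edge, open fingers go down through them and close on the waist
- divider: flat white plastic sheet, 216 mm (x) by 110 (y) by 4, 0.07 kg, loose on the riser, front end about flush with the edge. Finger cut-outs in both long sides, 40 mm long, 25 deep, from x = -70 to -30 mm, leave a waist 60 mm wide centred at x = -50 mm, on the end facing the robot. Centre of mass at x = +5 mm. Origin: centre of the 216x110 outline, on the underside
- tin_0: round aluminium screw tin, 66 mm across, 28 mm tall, 0.06 kg; origin at the centre of its underside. Two or three tins alike; absent: None
- tin_1: round aluminium screw tin, 66 mm across, 28 mm tall, 0.06 kg; origin at the centre of its underside. Two or three tins alike; absent: None
- tin_2: round aluminium screw tin, 66 mm across, 28 mm tall, 0.06 kg; origin at the centre of its underside. Two or three tins alike; absent: None
- jar_0: round bead jar with a lid fixed on, 57 mm across at the lid, 76 mm tall, 0.12 kg, standing upright; origin at the centre of its underside. Two or three jars are there; absent: None
- jar_1: round bead jar with a lid fixed on, 61 mm across at the lid, 68 mm tall, 0.12 kg, standing upright; origin at the centre of its underside. Two or three jars are there; absent: None
- jar_2: round bead jar with a lid fixed on, 54 mm across at the lid, 82 mm tall, 0.12 kg, standing upright; origin at the centre of its underside. Two or three jars are there; absent: None
- ring_clamp: wooden ring clamp, 148x32x24 mm, lying on the bench: a bystander, origin at the centre of its underside
- side_cutters: side cutters, 99x59x12 mm, lying on the bench: a bystander, origin at the centre of its underside
- beeswax: lump of beeswax, 34x48x22 mm, on the bench: a bystander, origin at the centre of its underside
There are look-alikes about, which are no part of the job. There is more than one size of the jar_0; the one meant has the size given above.

How it is judged:
On the way, in this order (a step that is already met when the one before it is completed fails the run):
1. all the tins lie flat on the floor of the case (x of tin_0 in the frame of kit_case between -0.095 and 0.095 m and y of tin_0 in the frame of kit_case between -0.04 and 0.04 m and z of tin_0 in the frame of kit_case between -0.002 and 0.01 m and angle between each of tin_0, tin_1, tin_2's own z axis and vertical below 0.15 rad and x of tin_1 in the frame of kit_case between -0.095 and 0.095 m and y of tin_1 in the frame of kit_case between -0.04 and 0.04 m and z of tin_1 in the frame of kit_case between -0.002 and 0.01 m and x of tin_2 in the frame of kit_case between -0.095 and 0.095 m and y of tin_2 in the frame of kit_case between -0.04 and 0.04 m and z of tin_2 in the frame of kit_case between -0.002 and 0.01 m), for 0.2 s.
2. the divider is slid out past the riser's edge facing the robot by at least 80 mm (its cut-outs clear of the edge), still lying flat on the riser (x of divider in the frame of riser_edge between -0.005 and 0.028 m and z of divider in the frame of riser_edge between -0.003 and 0.004 m and angle between divider's own z axis and vertical below 0.04 rad), for 0.2 s.
3. the divider lies level on the four ledges in the case, the tins beneath it (all of step 1 and x of divider in the frame of kit_case between -0.02 and 0.02 m and y of divider in the frame of kit_case between -0.02 and 0.02 m and z of divider in the frame of kit_case between 0.036 and 0.045 m and angle between divider's own z axis and vertical below 0.05 rad), for 0.2 s.
At the end, for the whole second after the job is handed in: every tin present lies flat (within 0.15 rad) on the floor of the case, the divider lies level (within 0.05 rad) on the four ledges over them, and every jar present stands upright (within 0.12 rad), at rest, on the divider inside the case (all of step 3 and x of jar_0 in the frame of kit_case between -0.11 and 0.11 m and y of jar_0 in the frame of kit_case between -0.055 and 0.055 m and z of jar_0 in the frame of kit_case between 0.039 and 0.052 m and angle between each of jar_0, jar_1, jar_2's own z axis and vertical below 0.12 rad and linear speed of each of jar_0, jar_1, jar_2 below 0.03 m/s and x of jar_1 in the frame of kit_case between -0.11 and 0.11 m and y of jar_1 in the frame of kit_case between -0.055 and 0.055 m and z of jar_1 in the frame of kit_case between 0.039 and 0.052 m and x of jar_2 in the frame of kit_case between -0.11 and 0.11 m and y of jar_2 in the frame of kit_case between -0.055 and 0.055 m and z of jar_2 in the frame of kit_case between 0.039 and 0.052 m); the robot touches nothing.
It fails at once if a bystander (ring clamp, side cutters, beeswax) is moved more than 40 mm (distance of any of ring_clamp, side_cutters, beeswax from where it was at the start of the episode above 0.04 m).
Of tin_0, tin_1, tin_2 only 2 to 3 are there at a start; the rules pass over those that are not, and their reading is None.
Of jar_0, jar_1, jar_2 only 2 to 3 are there at a start; the rules pass over those that are not, and their reading is None.
At some moment in a run one of tin_0, tin_1, tin_2 may be knocked a few centimetres aside while the robot is not near it.
It also fails if it takes over 210 s, if anything falls off the work surface, if the arm or the gripper's body presses on something with over 40 N, if the wrist force passes 120 N, or if a joint passes its speed limit or range.

## Working session

There is one attempt and no reset: what is moved stays moved. The work goes in short steps, Python scripts to look and compute and a tool call to move; the robot and the scene stay as the last step left them, time stands still between calls to the robot, and variables do not carry over. Pictures are saved under pics/ and viewed, at most 14 in all, crops included, and the job is handed in when it is done.

Besides the shell and the picture viewer there is one more tool, called as name(argument=value, ...) on one line, values as JSON. move_arm: Moves the arm, as the interface text tells. Its arguments: {"type":"object","properties":{"plan":{"type":"array"}},"required":["plan"]}

```bash
ls; mkdir -p pics; python3 - <<'E'
from station import *
import cv2
print(grasp_offset, read_state())
for n in("side","top"):
    c=capture(n); cv2.imwrite(f"pics/{n}0.png",c["img"][:,:,::-1]); print(n,c["camera_matrix"],c["origin"],c["attitude"])
E
```

```text
pics
0.0187 {'clock': 0.0, 'qpos': array([ 1.02282633e+00,  2.17771653e-01,  1.61493947e+00, -1.79472265e-05,
        1.31131557e+00, -1.12207702e-01]), 'dq': array([ 0.00017466,  0.00179142,  0.00110945,  0.00072471, -0.00140467,
       -0.00130772]), 'effort': array([-1.13726743e-03, -3.96846735e+01, -3.03847647e+01, -1.79377885e-04,
        9.59464669e-03, -1.74757770e-05]), 'position': array([0.26336975, 0.56588876, 0.22995465]), 'eef_rot': array([-0.67891638, -3.06656329,  0.0036249 ]), 'wrist_force': array([-0.16680942, -0.19409474, -0.12380702]), 'torque': array([-0.00756642, -0.00146643,  0.00335676]), 'gripper_force': 0.0, 'width': 1.0034817287953486}
side [[454.88474847   0.         253.06655486]
 [  0.         454.88474847 196.7076978 ]
 [  0.           0.           1.        ]] [ 0.39872414 -1.184428    1.13369814] [-2.30281914  0.16898291 -0.04727528]
top [[382.13982224   0.         259.45203786]
 [  0.         382.13982224 193.99027367]
 [  0.           0.           1.        ]] [ 0.28677894 -0.02565647  1.32122303] [-2.1234415   2.10101036 -0.2251019 ]
```

View pics/side0.png

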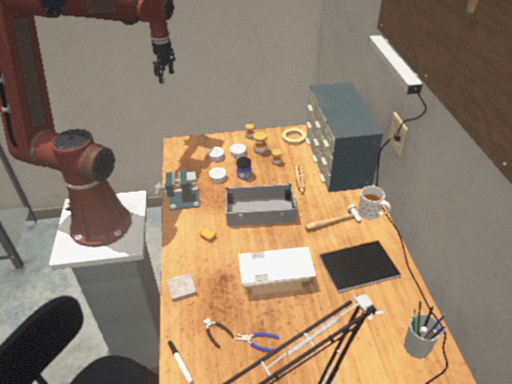

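View pics/top0.png

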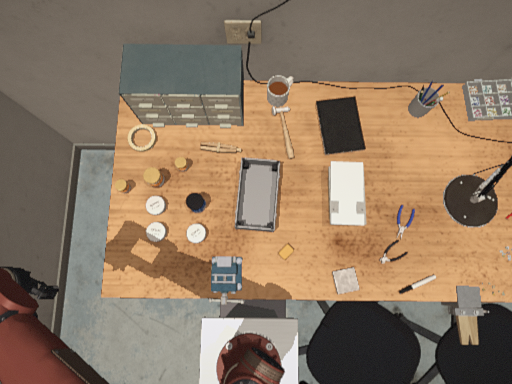

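The side view shows white discs at (217,154), (238,151) and (218,175), a blue jar at (244,168), and amber-lidded jars at (250,131), (260,142) and (277,157). The case is at (261,205) and the riser with the sheet at (277,267). In the top view the discs are at (155,205), (156,231) and (196,233), the jars at (122,186), (152,177), (181,163) and blue (195,202), the case at (259,194) and the sheet at (347,193).

Next I'll enlarge both clusters to tell the look-alikes apart.

```bash
python3 - <<'E'
import cv2, numpy as np
s=cv2.imread("pics/side0.png"); t=cv2.imread("pics/top0.png")
a=cv2.resize(s[115:235,190:310],(400,400),interpolation=cv2.INTER_CUBIC)
b=cv2.resize(t[145:250,100:205],(400,400),interpolation=cv2.INTER_CUBIC)
cv2.imwrite("pics/crop1.png",np.hstack([a,b]))
E
```

```text
(no output)
```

View pics/crop1.png

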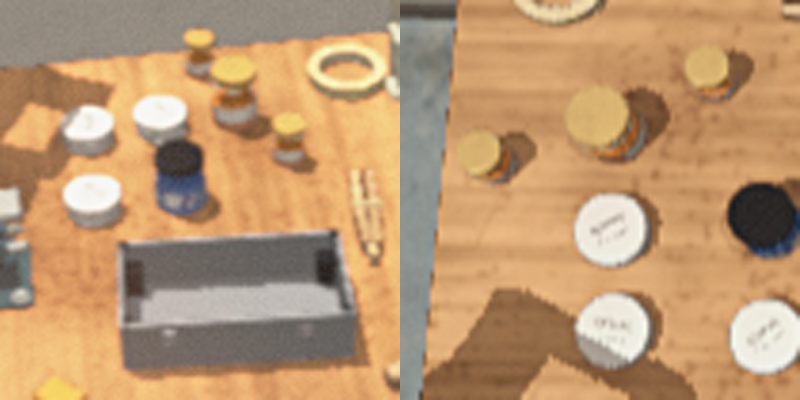

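The crop shows one large gold-lidded jar, at top (152,177), two clearly smaller gold look-alikes at (122,186) and (181,163), one blue jar with a black lid at (195,202), and three white tins. I'll measure diameters and heights.

```bash
cat > h.py <<'E'
import numpy as np, cv2
from scipy.spatial.transform import Rotation as R
from station import *
class Cam:
    def __init__(s,n):
        c=capture(n); s.img=c["img"]; s.K=np.array(c["camera_matrix"]); s.o=np.array(c["origin"]); s.A=R.from_rotvec(c["attitude"]).as_matrix()
        s.hsv=cv2.cvtColor(s.img,cv2.COLOR_RGB2HSV)
    def ray(s,uv):
        d=s.A@np.linalg.inv(s.K)@np.array([uv[0],uv[1],1.]); return d/np.linalg.norm(d)
    def at(s,uv,z):
        d=s.ray(uv); return s.o+d*(z-s.o[2])/d[2]
    def px(s,p):
        q=s.K@s.A.T@(np.array(p)-s.o); return q[:2]/q[2]
    def blobs(s,m,amin=30,amax=20000):
        m=m.astype(np.uint8)
        cs,_=cv2.findContours(m,cv2.RETR_EXTERNAL,cv2.CHAIN_APPROX_NONE)
        return [c for c in cs if amin<=cv2.contourArea(c)<=amax]
def tri(c1,u1,c2,u2):
    d1,d2=c1.ray(u1),c2.ray(u2)
    t=np.linalg.lstsq(np.c_[d1,-d2],c2.o-c1.o,rcond=None)[0]
    a,b=c1.o+t[0]*d1,c2.o+t[1]*d2
    return (a+b)/2,np.linalg.norm(a-b)
def disc(cam,c,z):
    P=np.array([cam.at(p,z)[:2] for p in (c[:,0,:]).astype(float)])
    (x,y),(w,h),_=cv2.minAreaRect(P.astype(np.float32)); 
    return x,y,w,h
E
python3 - <<'E'
from h import *
np.set_printoptions(precision=4,suppress=True)
for n in("side","top"):
    c=Cam(n); H,S,V=[c.hsv[...,i].astype(int) for i in range(3)]
    masks=dict(gold=(H>18)&(H<32)&(S>85)&(V>110),white=(S<45)&(V>175),black=(V<55),grey=(S<60)&(V>60)&(V<170))
    print(n)
    for k,m in masks.items():
        for b in c.blobs(m,40,6000):
            x,y,w,h=cv2.boundingRect(b)
            if k in("gold","white","black"): print(k,(x,y,w,h),cv2.contourArea(b),np.array(disc(c,b,{'gold':.076,'white':.028,'black':.07}[k])))
    if n=="top":
        for uv in [(152,177),(195,202),(155,205),(259,194),(347,193)]: print(uv,c.hsv[uv[1],uv[0]])
    else:
        for uv in [(260,137),(244,161),(218,153),(261,205),(277,267)]: print(uv,c.hsv[uv[1],uv[0]])
E
```

```text
side
gold (368, 353, 12, 18) 53.5 [ 0.7481 -0.6702  0.0443  0.0235]
gold (161, 351, 6, 31) 54.5 [ 0.2344 -0.6068  0.0124  0.0775]
gold (201, 228, 14, 10) 72.0 [ 0.3695 -0.1731  0.0294  0.0406]
gold (170, 219, 24, 39) 198.5 [ 0.2891 -0.1829  0.1619  0.063 ]
gold (298, 144, 23, 50) 188.5 [0.7699 0.0999 0.0476 0.2903]
gold (254, 132, 13, 7) 61.5 [0.6164 0.3355 0.0426 0.0487]
white (174, 353, 18, 29) 130.5 [ 0.2755 -0.5906  0.0127  0.0898]
white (237, 335, 16, 9) 42.0 [ 0.4425 -0.5343  0.0242  0.039 ]
white (0, 325, 12, 18) 96.0 [-0.2058 -0.4191  0.0284  0.0501]
white (261, 320, 74, 56) 192.5 [ 0.5894 -0.5751  0.2391  0.0435]
white (340, 294, 32, 22) 142.5 [ 0.7643 -0.4723  0.1018  0.0496]
white (168, 274, 27, 24) 412.5 [ 0.2772 -0.3322  0.0697  0.0738]
white (22, 268, 86, 100) 1660.0 [-0.0613 -0.3968  0.154   0.3508]
white (239, 247, 77, 39) 2169.5 [ 0.5708 -0.2997  0.1253  0.2263]
white (146, 219, 15, 72) 548.0 [ 0.192  -0.1858  0.0469  0.3084]
white (348, 205, 13, 16) 56.5 [ 0.8775 -0.1123  0.0207  0.077 ]
white (229, 200, 63, 13) 479.5 [ 0.5602 -0.0264  0.0507  0.2177]
white (48, 190
[... 1767 characters left out ...]
0.0484]
white (146, 196, 18, 19) 251.0 [0.5193 0.3322 0.0636 0.0583]
white (242, 182, 28, 43) 510.5 [ 0.5299 -0.0169  0.0902  0.1424]
white (329, 161, 37, 64) 2078.0 [ 0.5716 -0.3305  0.1209  0.2237]
black (222, 339, 61, 45) 630.5 [ 0.042  -0.0036  0.1159  0.1775]
black (0, 311, 18, 11) 57.5 [0.1598 0.7557 0.02   0.0572]
black (0, 267, 109, 117) 2222.0 [0.1415 0.6055 0.5084 0.1335]
black (187, 194, 17, 16) 194.0 [0.525  0.1867 0.0509 0.0538]
black (478, 157, 34, 42) 177.5 [ 0.6187 -0.8295  0.0255  0.1881]
black (317, 97, 48, 57) 1935.5 [ 0.8036 -0.3054  0.1935  0.1369]
(152, 177) [ 19 121 220]
(195, 202) [160  33  46]
(155, 205) [ 22  19 240]
(259, 194) [ 14  22 176]
(347, 193) [ 27  11 237]
```

```bash
python3 - <<'E'
from h import *
np.set_printoptions(precision=4,suppress=True)
T=Cam("top");S=Cam("side")
def lid(c,box,f):
    x,y,w,h=box; k=8
    im=cv2.resize(c.img[y:y+h,x:x+w],None,fx=k,fy=k,interpolation=cv2.INTER_LINEAR)
    m=f(*[q.astype(int) for q in cv2.split(cv2.cvtColor(im,cv2.COLOR_RGB2HSV))]).astype(np.uint8)
    cs,_=cv2.findContours(m,cv2.RETR_EXTERNAL,cv2.CHAIN_APPROX_NONE); b=max(cs,key=cv2.contourArea)
    e=cv2.fitEllipse(b); P=b[:,0,:]
    return np.array([x,y])+(np.array(e[0])+.5)/k-.5, np.array(e[1])/k
gold=lambda h,s,v:(h>15)&(h<30)&(s>65)&(v>180); blk=lambda h,s,v:(v<85)&((s<90)|(v<50))
for nm,f,bt,bs in [("goldbig",gold,(138,162,26,24),(246,126,26,18)),("blue",blk,(183,188,24,24),(232,153,22,16)),("goldA",gold,(110,175,20,18),(242,120,16,14)),("goldB",gold,(170,152,20,18),(268,145,18,14))]:
    a,ea=lid(T,bt,f); b,eb=lid(S,bs,f); p,r=tri(T,a,S,b)
    d=np.linalg.norm(p-T.o); print(nm,a,ea,b,eb,p,r,"diam",ea.max()*d/T.K[0,0],eb.max()*np.linalg.norm(p-S.o)/S.K[0,0])
wh=lambda h,s,v:(s<70)&(v>130)
for nm,bt in [("t0",(184,221,25,25)),("t1",(143,219,25,25)),("t2",(143,193,25,25))]:
    a,ea=lid(T,bt,wh); print(nm,a,ea,T.at(a,.028))
k=9
cv2.imwrite("pics/crop2.png",cv2.cvtColor(np.hstack([cv2.resize(T.img[150:240,228:290],None,fx=6,fy=6,interpolation=cv2.INTER_CUBIC),cv2.resize(T.img[150:240,315:380],None,fx=6,fy=6,interpolation=cv2.INTER_CUBIC)]),cv2.COLOR_RGB2BGR))
cv2.imwrite("pics/crop3.png",cv2.cvtColor(cv2.resize(S.img[180:300,215:325],None,fx=5,fy=5,interpolation=cv2.INTER_CUBIC),cv2.COLOR_RGB2BGR))
E
```

```text
goldbig [150.7047 174.6985] [16.4    17.5514] [263.817 135.573] [13.7634 20.7622] [0.6255 0.3431 0.0637] 0.016290096818562447 diam 0.06216861517020401 0.08575102379711312
blue [195.1897 201.7237] [16.5124 18.8063] [243.2985 162.7023] [11.5978 13.1686] [0.5279 0.188  0.0579] 0.0030598687262580614 diam 0.06416111347020607 0.05062116304445927
goldA [119.579  184.3977] [11.5447 13.0906] [249.1135 125.8431] [5.703  9.6071] [0.586  0.4506 0.0482] 0.0006478445011160201 diam 0.047675916102430535 0.04163746438272843
goldB [179.7811 161.8379] [11.2664 12.3067] [279.6543 151.2206] [13.5195 15.3703] [0.6759 0.2503 0.0465] 0.01369083131935339 diam 0.043833458668859765 0.06154185694377975
t0 [195.6986 232.8953] [19.4315 20.1843] [0.4247 0.1864 0.028 ]
t1 [155.4545 231.2631] [19.3033 20.1202] [0.4288 0.3228 0.028 ]
t2 [154.9456 204.8681] [19.1539 19.7876] [0.5196 0.3306 0.028 ]
```

View pics/crop2.png

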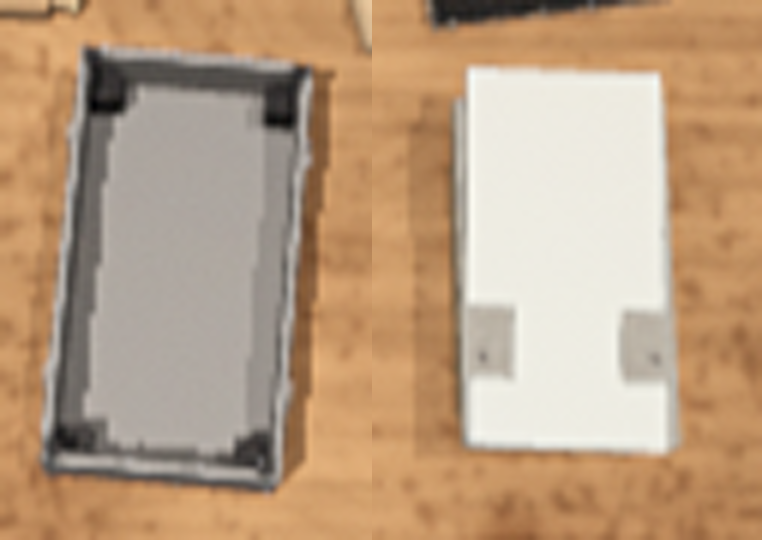

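View pics/crop3.png

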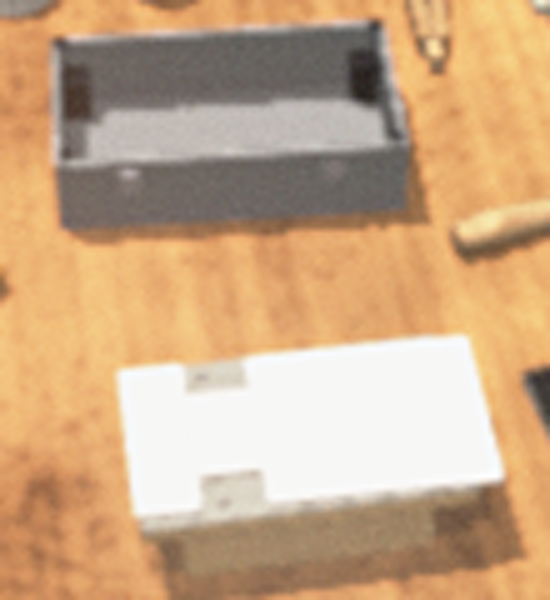

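The crops show the case rim corners and the sheet with its cut-outs towards the robot, near the bottom of the top view. I'll triangulate the case, sheet and lids from these corner pixels.

```bash
python3 - <<'E'
from h import *
np.set_printoptions(precision=4,suppress=True)
T=Cam("top");S=Cam("side")
def u(x,y,ox,oy,k): return np.array([ox+(x+.5)/k-.5,oy+(y+.5)/k-.5])
for n,a,b in [("gold",u(198.5,118,100,145,400/105),u(233.5,70,190,115,400/120)),("blue",u(363,217,100,145,400/105),u(180,158,190,115,400/120))]:
    p,r=tri(T,a,S,b); print(n,p,r)
def rect(P,name):
    c=np.mean(P,0); e=[P[1]-P[0],P[2]-P[3],P[3]-P[0],P[2]-P[1]]
    print(name,c,[np.linalg.norm(v[:2]).round(4) for v in e],"yaw",[round(np.arctan2(*v[1::-1]),3) for v in e[2:]],[round(np.arctan2(-v[0],v[1])+0,3) for v in e[:2]])
q=lambda pts,c,o,k,z:[c.at(u(x,y,*o,k),z) for x,y in pts]
# order: near-left(+y), near-right(-y), far-right, far-left ; world x up in image
rect(q([(45,468),(275,488),(310,68),(84,48)],T,(228,150),6,.064),"case top")
rect(q([(93,446),(298,452),(288,72),(96,67)],T,(315,150),6,.064),"sheet top")
# side: crop3 k=5 off(215,180)
rect(q([(54,40),(60,160),(408,145),(382,22)],S,(215,180),5,.064),"case side")
rect(q([(119,369),(136,517),(504,480),(468,337)],S,(215,180),5,.064),"sheet side")
m=lambda c:((c.hsv[...,1]<40)&(c.hsv[...,2]>225))
for c,n,(x0,y0,x1,y1) in[(T,"top",(320,150,375,235)),(S,"side",(230,240,325,300))]:
    k=6; im=cv2.cvtColor(cv2.resize(c.img[y0:y1,x0:x1],None,fx=k,fy=k,interpolation=cv2.INTER_LINEAR),cv2.COLOR_RGB2HSV)
    mm=((im[...,1]<40)&(im[...,2]>215)).astype(np.uint8); cs,_=cv2.findContours(mm,0,cv2.CHAIN_APPROX_NONE); b=max(cs,key=cv2.contourArea)
    P=np.array([c.at(u(x,y,x0,y0,k),.064)[:2] for x,y in b[:,0,:]]).astype(np.float32); print(n,cv2.minAreaRect(P))
E
```

```text
gold [0.6136 0.3363 0.0718] 0.003520319568251896
blue [0.5287 0.1886 0.0602] 0.004591214646633912
case top [ 0.5555 -0.0209  0.064 ] [np.float64(0.1269), np.float64(0.1297), np.float64(0.2419), np.float64(0.2413)] yaw [np.float64(-0.069), np.float64(-0.08)] [np.float64(3.065), np.float64(3.061)]
sheet top [ 0.5634 -0.3224  0.064 ] [np.float64(0.1131), np.float64(0.1097), np.float64(0.2181), np.float64(0.2184)] yaw [np.float64(-0.036), np.float64(-0.021)] [np.float64(3.123), np.float64(3.126)]
case side [ 0.5617 -0.0243  0.064 ] [np.float64(0.1239), np.float64(0.1284), np.float64(0.236), np.float64(0.2359)] yaw [np.float64(-0.077), np.float64(-0.096)] [np.float64(3.082), np.float64(3.08)]
sheet side [ 0.5658 -0.3256  0.064 ] [np.float64(0.1129), np.float64(0.1117), np.float64(0.2176), np.float64(0.2163)] yaw [np.float64(-0.035), np.float64(-0.029)] [np.float64(3.115), np.float64(3.103)]
top ((0.5634578466415405, -0.32221728563308716), (0.11045056581497192, 0.21697157621383667), 88.3315200805664)
side ((0.5653451085090637, -0.32752683758735657), (0.11964459717273712, 0.21928858757019043), 89.20272064208984)
```

Holding the measurements against the sizes given:
- **Jars:** the gold lid at about z 72 mm and 57 mm across is jar_0. The black lid at about z 60 mm and 61 mm across is jar_1. The two small gold jars, about 40 mm across, are look-alikes. There is no jar_2.
- **Tins:** all three are there.
- **Sheet and case:** the sheet measures 217x110 mm and the case 242 mm long, so both fit.

I'll start with the tins.

```bash
cat >> h.py <<'E'
def go(x,y,z,psi,ref=None):
    """deltas to reach TCP (x,y,z), tool y along world direction angle psi (mod pi), tool down"""
    s=read_state(); M=R.from_rotvec(s["eef_rot"]).as_matrix()
    best=None
    for a in (psi,psi+np.pi):
        ty=np.array([np.cos(a),np.sin(a),0]); tz=np.array([0,0,-1.]); Mt=np.c_[np.cross(ty,tz),ty,tz]
        rv=R.from_matrix(M.T@Mt).as_rotvec()
        if best is None or np.linalg.norm(rv)<np.linalg.norm(best[0]): best=(rv,Mt)
    rv,Mt=best; d=np.array([x,y,z])-s["position"]
    print("t",round(s["clock"],2),"rot units",(rv/(np.pi/2)).round(3),"shift after rot",(Mt.T@d/.05).round(3),"world d",d.round(4),"q6",s["qpos"][5].round(2),"w",round(s["width"],3),"F",s["wrist_force"].round(1))
    return Mt
CASE=np.array([.557,-.0225]);CY=-.077
def incase(x,y): c,s=np.cos(CY),np.sin(CY); return CASE+np.array([c*x-s*y,s*x+c*y])
E
python3 - <<'E'
from h import *
print(go(.425,.186,.10,np.pi/2+CY))
E
```

```text
t 0.4 rot units [-0.    -0.    -0.228] shift after rot [-3.801 -7.339  2.622] world d [ 0.1612 -0.3805 -0.1311] q6 -0.11 w 1.002 F [ 0.3 -0.7 -0.5]
[[-0.99703696  0.07692393  0.        ]
 [ 0.07692393  0.99703696  0.        ]
 [ 0.          0.         -1.        ]]
```

move_arm(plan=[[85, 0, 0, 0, 0, 0, -0.114], [85, 0, 0, 0, 0, 0, -0.114], [85, -0.475, -0.917, 0.3, 0, 0, 0], [85, -0.475, -0.917, 0.3, 0, 0, 0], [85, -0.475, -0.917, 0.3, 0, 0, 0], [85, -0.475, -0.917, 0.3, 0, 0, 0], [85, -0.475, -0.917, 0.3, 0, 0, 0], [85, -0.475, -0.917, 0.3, 0, 0, 0], [85, -0.475, -0.917, 0.4, 0, 0, 0], [85, -0.475, -0.917, 0.4, 0, 0, 0]])

```text
clock: 1.65
position: [0.4257, 0.1848, 0.1014]
eef_rot: [0.122, 3.137, 0.001]
wrist_force: [0.9, 0.5, -0.6]
width: 0.994
gripper_force: 0.0
```

```bash
python3 - <<'E'
from h import *
go(.425,.186,.004,np.pi/2+CY)
S=Cam("side");T=Cam("top")
cv2.imwrite("pics/a.png",np.hstack([cv2.resize(S.img[110:210,160:310],None,fx=2.6,fy=2.6),cv2.resize(T.img[130:280,100:250],(390,260))])[:,:,::-1])
E
```

```text
t 1.65 rot units [ 0.     0.001 -0.   ] shift after rot [0.017 0.023 1.947] world d [-0.0007  0.0012 -0.0974] q6 -1.24 w 0.994 F [ 0.9  0.5 -0.6]
```

move_arm(plan=[[85, 0, 0, 0.6, 0, 0, 0], [85, 0, 0, 0.6, 0, 0, 0], [85, 0, 0, 0.4, 0, 0, 0], [85, 0, 0, 0.2, 0, 0, 0], [85, 0, 0, 0.1, 0, 0, 0], [40, 0, 0, 0, 0, 0, 0], [40, 0, 0, 0, 0, 0, 0], [40, 0, 0, 0, 0, 0, 0], [40, 0, 0, 0, 0, 0, 0]])

```text
clock: 2.88
position: [0.4262, 0.1867, 0.0076]
eef_rot: [0.122, 3.137, 0.002]
wrist_force: [0.1, 0.4, 5.6]
width: 0.743
gripper_force: 66.4
```

```bash
python3 - <<'E'
from h import *
x,y=incase(.076,0)
go(x,y,.13,np.pi/2+CY)
E
```

```text
t 2.88 rot units [ 0.001  0.002 -0.   ] shift after rot [-4.45  -3.97  -2.449] world d [ 0.2066 -0.215   0.1224] q6 -1.23 w 0.743 F [0.1 0.4 5.6]
```

move_arm(plan=[[40, 0, 0, -0.8, 0, 0, 0], [40, 0, 0, -0.8, 0, 0, 0], [40, -0.4, -0.4, -0.8, 0, 0, 0], [40, -0.7, -0.6, 0, 0, 0, 0], [40, -0.8, -0.7, 0, 0, 0, 0], [40, -0.8, -0.7, 0, 0, 0, 0], [40, -0.8, -0.7, 0, 0, 0, 0], [40, -0.6, -0.5, 0, 0, 0, 0], [40, -0.3, -0.35, 0, 0, 0, 0], [40, 0, 0, 0, 0, 0, 0]])

```text
clock: 4.12
position: [0.6287, -0.0287, 0.1258]
eef_rot: [-0.125, -3.138, -0.0]
wrist_force: [-0.4, 0.5, -0.5]
width: 0.741
gripper_force: 66.3
```

```bash
python3 - <<'E'
from h import *
x,y=incase(.076,0)
go(x,y,.013,np.pi/2+CY)
S=Cam("side");T=Cam("top")
cv2.imwrite("pics/b.png",np.hstack([cv2.resize(S.img[130:230,205:305],(400,400)),cv2.resize(T.img[145:245,200:300],(400,400))])[:,:,::-1])
E
```

```text
t 4.12 rot units [ 0.    -0.001 -0.002] shift after rot [-0.08   0.014  2.257] world d [ 0.0041  0.0004 -0.1128] q6 -1.65 w 0.741 F [-0.4  0.5 -0.5]
```

View pics/b.png

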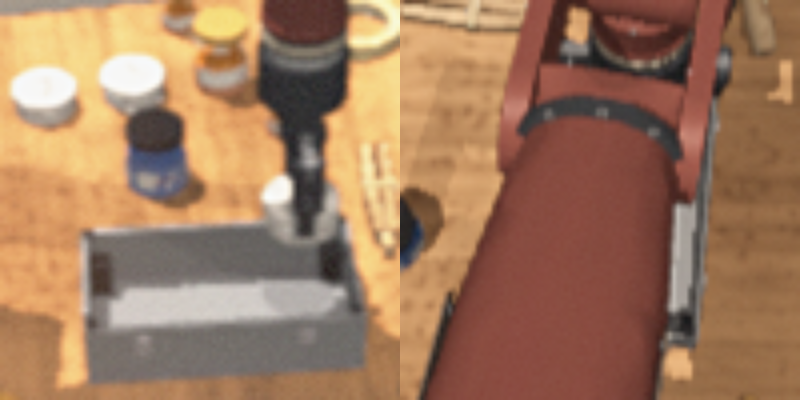

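The side view shows the tin held level over the far end of the case. In the top view the arm hides the case. Lowering.

move_arm(plan=[[40, -0.05, 0.01, 0.5, 0, 0, 0], [40, 0, 0, 0.5, 0, 0, 0], [40, 0, 0, 0.5, 0, 0, 0], [40, 0, 0, 0.4, 0, 0, 0], [40, 0, 0, 0.2, 0, 0, 0], [40, 0, 0, 0.1, 0, 0, 0], [40, 0, 0, 0.03, 0, 0, 0], [40, 0, 0, 0, 0, 0, 0]])

```text
clock: 5.22
position: [0.6321, -0.0277, 0.0156]
eef_rot: [0.122, 3.138, -0.0]
wrist_force: [0.3, -0.2, -1.5]
width: 0.742
gripper_force: 66.3
```

move_arm(plan=[[40, 0, 0, 0.05, 0, 0, 0], [40, 0, 0, 0.03, 0, 0, 0], [75, 0, 0, 0, 0, 0, 0], [75, 0, 0, 0, 0, 0, 0], [75, 0, 0, 0, 0, 0, 0], [75, 0, 0, -0.4, 0, 0, 0], [75, 0, 0, -0.8, 0, 0, 0], [75, 0, 0, -0.9, 0, 0, 0], [80, 0.4, 0.5, -0.3, 0, 0, 0], [85, 0.5, 0.9, 0, 0, 0, 0]])

```text
clock: 6.48
position: [0.5941, 0.0442, 0.1347]
eef_rot: [0.127, 3.132, -0.002]
wrist_force: [-0.7, 0.3, -0.0]
width: 0.997
gripper_force: 0.0
```

```bash
python3 - <<'E'
from h import *
go(.520,.331,.13,np.pi/2+CY)
E
```

```text
t 6.47 rot units [-0.001  0.004 -0.002] shift after rot [1.918 5.605 0.093] world d [-0.0741  0.2868 -0.0047] q6 -1.53 w 0.997 F [-0.7  0.3 -0. ]
```

move_arm(plan=[[85, 0.32, 0.93, 0, 0, 0, 0], [85, 0.32, 0.93, 0, 0, 0, 0], [85, 0.32, 0.93, 0, 0, 0, 0], [85, 0.32, 0.93, 0, 0, 0, 0], [85, 0.32, 0.93, 0, 0, 0, 0], [85, 0.32, 0.95, 0, 0, 0, 0], [85, 0, 0, 0, 0, 0, 0]])

```text
clock: 7.35
position: [0.5173, 0.3348, 0.1318]
eef_rot: [0.115, 3.138, 0.0]
wrist_force: [-0.0, -0.2, 0.5]
width: 0.995
gripper_force: 0.0
```

```bash
cat >> h.py <<'E'
def shapes(c,box,f,k=6,z=.028,amin=100):
    x0,y0,w,h=box
    im=cv2.resize(c.img[y0:y0+h,x0:x0+w],None,fx=k,fy=k,interpolation=cv2.INTER_LINEAR)
    m=f(*[q.astype(int) for q in cv2.split(cv2.cvtColor(im,cv2.COLOR_RGB2HSV))]).astype(np.uint8)
    cs,_=cv2.findContours(m,cv2.RETR_EXTERNAL,cv2.CHAIN_APPROX_NONE); out=[]
    for b in cs:
        if cv2.contourArea(b)/k/k<amin: continue
        uv=np.array([x0,y0])+(b[:,0,:]+.5)/k-.5
        P=np.array([c.at(p,z)[:2] for p in uv]).astype(np.float32)
        (cx,cy),r=cv2.minEnclosingCircle(P); out.append((round(cx,4),round(cy,4),round(2*r,4),[round(float(v),4) for v in cv2.minAreaRect(P)[1]]))
    return out
E
python3 - <<'E'
from h import *
T=Cam("top");S=Cam("side")
wh=lambda h,s,v:(s<70)&(v>130)
print("top",shapes(T,(110,185,115,65),wh)); print("side bench",shapes(S,(200,135,50,55),wh,amin=60))
wh2=lambda h,s,v:(v>215)&(s<40)
print("case",shapes(T,(235,155,50,70),wh2,z=.032,amin=60))
cv2.imwrite("pics/c.png",np.hstack([cv2.resize(S.img[130:230,205:305],(400,400)),cv2.resize(T.img[145:245,200:300],(400,400))])[:,:,::-1])
go(.520,.331,.006,np.pi/2+CY)
E
```

```text
top [(0.428, 0.3227, 0.0701, [0.0678, 0.0672]), (0.5185, 0.3307, 0.0695, [0.0502, 0.0682])]
side bench [(0.4281, 0.3046, 0.0978, [0.0972, 0.066]), (0.518, 0.3104, 0.1009, [0.1004, 0.0656])]
case [(0.632, -0.0257, 0.0652, [0.0637, 0.0622])]
t 7.45 rot units [-0.001  0.001  0.   ] shift after rot [-0.04  -0.016  2.506] world d [ 0.0019 -0.0009 -0.1253] q6 -1.04 w 0.998 F [ 0.1  0.3 -0.4]
```

View pics/c.png

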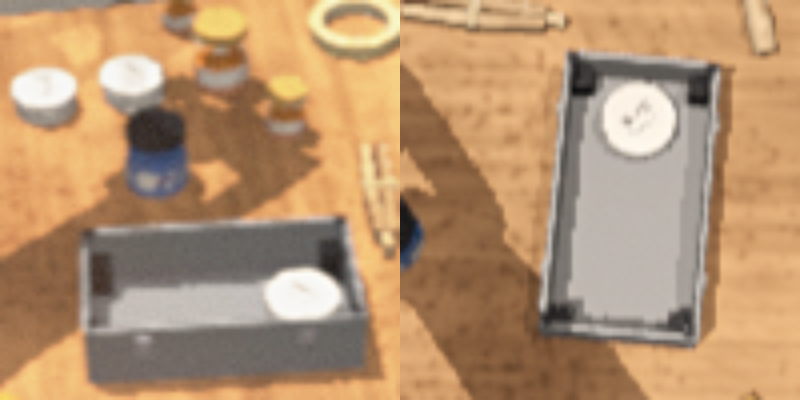

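The first tin lies flat in the far end of the case, at (640,118) in the right panel. The top camera and the TCP agree within 2 mm. Second tin next.

move_arm(plan=[[85, -0.03, -0.02, 0.7, 0, 0, 0], [85, 0, 0, 0.7, 0, 0, 0], [85, 0, 0, 0.6, 0, 0, 0], [85, 0, 0, 0.35, 0, 0, 0], [85, 0, 0, 0.15, 0, 0, 0], [40, 0, 0, 0, 0, 0, 0], [40, 0, 0, 0, 0, 0, 0], [40, 0, 0, 0, 0, 0, 0], [40, 0, 0, 0, 0, 0, 0]])

```text
clock: 8.57
position: [0.5204, 0.3318, 0.0072]
eef_rot: [0.121, 3.137, 0.002]
wrist_force: [1.2, 0.3, 3.8]
width: 0.744
gripper_force: 66.4
```

```bash
python3 - <<'E'
from h import *
x,y=incase(0,0)
go(x,y,.13,np.pi/2+CY)
E
```

```text
t 8.57 rot units [ 0.001  0.001 -0.   ] shift after rot [-1.274 -7.01  -2.456] world d [ 0.0366 -0.3543  0.1228] q6 -1.04 w 0.744 F [1.2 0.3 3.8]
```

move_arm(plan=[[40, 0, 0, -0.9, 0, 0, 0], [40, 0, 0, -0.9, 0, 0, 0], [40, -0.1, -0.6, -0.65, 0, 0, 0], [40, -0.17, -1, 0, 0, 0, 0], [40, -0.2, -1, 0, 0, 0, 0], [40, -0.2, -1, 0, 0, 0, 0], [40, -0.2, -1, 0, 0, 0, 0], [40, -0.2, -1, 0, 0, 0, 0], [40, -0.15, -0.9, 0, 0, 0, 0], [40, -0.05, -0.5, 0, 0, 0, 0]])

```text
clock: 9.82
position: [0.5553, -0.0248, 0.1282]
eef_rot: [-0.125, -3.139, 0.0]
wrist_force: [0.7, 0.3, 0.4]
width: 0.748
gripper_force: 66.1
```

```bash
python3 - <<'E'
from h import *
x,y=incase(-.002,0)
go(x,y,.012,np.pi/2+CY)
E
```

```text
t 9.82 rot units [-0.    -0.    -0.002] shift after rot [0.009 0.048 2.324] world d [-0.0003  0.0024 -0.1162] q6 -1.66 w 0.748 F [0.7 0.3 0.4]
```

move_arm(plan=[[40, 0, 0.03, 0.6, 0, 0, 0], [40, 0, 0, 0.6, 0, 0, 0], [40, 0, 0, 0.5, 0, 0, 0], [40, 0, 0, 0.35, 0, 0, 0], [40, 0, 0, 0.15, 0, 0, 0], [40, 0, 0, 0.12, 0, 0, 0], [40, 0, 0, 0.01, 0, 0, 0], [75, 0, 0, 0, 0, 0, 0], [75, 0, 0, 0, 0, 0, 0], [75, 0, 0, 0, 0, 0, 0]])

```text
clock: 11.08
position: [0.556, -0.0212, 0.0123]
eef_rot: [0.122, 3.138, -0.0]
wrist_force: [-0.6, 0.1, -0.1]
width: 0.881
gripper_force: 0.0
```

move_arm(plan=[[75, 0, 0, -0.5, 0, 0, 0], [75, 0, 0, -0.9, 0, 0, 0], [75, 0, 0, -0.9, 0, 0, 0], [85, 0.3, 0.9, -0.1, 0, 0, 0], [85, 0.3, 0.9, 0, 0, 0, 0], [85, 0.3, 0.9, 0, 0, 0, 0], [85, 0.3, 0.9, 0, 0, 0, 0], [85, 0.3, 0.9, 0, 0, 0, 0], [85, 0.3, 0.9, 0, 0, 0, 0], [85, 0.2, 0.9, 0, 0, 0, 0]])

```text
clock: 12.32
position: [0.4796, 0.3021, 0.132]
eef_rot: [0.122, 3.139, 0.0]
wrist_force: [0.6, -0.2, -0.3]
width: 0.996
gripper_force: 0.0
```

```bash
python3 - <<'E'
from h import *
T=Cam("top");S=Cam("side")
wh=lambda h,s,v:(s<70)&(v>130)
print("top",shapes(T,(110,185,115,65),wh)); print("side bench",shapes(S,(200,135,50,55),wh,amin=60))
wh2=lambda h,s,v:(v>215)&(s<40)
print("case",shapes(T,(235,155,50,70),wh2,z=.032,amin=60))
go(.428,.3227,.006,np.pi/2+CY)
E
```

```text
top []
side bench [(0.4312, 0.3044, 0.099, [0.0977, 0.0657])]
case [(0.5559, -0.0201, 0.0648, [0.0628, 0.0615]), (0.632, -0.0257, 0.0652, [0.062, 0.0638])]
t 12.43 rot units [0.001 0.    0.002] shift after rot [1.056 0.282 2.526] world d [-0.0515  0.0181 -0.1263] q6 -1.06 w 0.996 F [1.  0.1 0.5]
```

move_arm(plan=[[85, 0.5, 0.14, 0.2, 0, 0, 0], [85, 0.53, 0.14, 0.5, 0, 0, 0], [85, 0, 0, 0.7, 0, 0, 0], [85, 0, 0, 0.6, 0, 0, 0], [85, 0, 0, 0.35, 0, 0, 0], [85, 0, 0, 0.16, 0, 0, 0], [40, 0, 0, 0, 0, 0, 0], [40, 0, 0, 0, 0, 0, 0], [40, 0, 0, 0, 0, 0, 0], [40, 0, 0, 0, 0, 0, 0]])

```text
clock: 13.68
position: [0.4314, 0.3193, 0.0077]
eef_rot: [0.122, 3.137, 0.002]
wrist_force: [1.1, 0.1, 5.3]
width: 0.741
gripper_force: 66.2
```

```bash
python3 - <<'E'
from h import *
x,y=incase(-.0775,0)
go(x,y,.13,np.pi/2+CY)
E
```

```text
t 13.68 rot units [ 0.001  0.002 -0.   ] shift after rot [-1.48  -6.622 -2.447] world d [ 0.0483 -0.3358  0.1223] q6 -0.99 w 0.741 F [1.1 0.1 5.3]
```

move_arm(plan=[[40, 0, 0, -0.9, 0, 0, 0], [40, 0, 0, -0.9, 0, 0, 0], [40, -0.12, -0.6, -0.65, 0, 0, 0], [40, -0.2, -0.9, 0, 0, 0, 0], [40, -0.2, -0.9, 0, 0, 0, 0], [40, -0.2, -0.9, 0, 0, 0, 0], [40, -0.2, -0.9, 0, 0, 0, 0], [40, -0.2, -0.9, 0, 0, 0, 0], [40, -0.2, -0.9, 0, 0, 0, 0], [40, -0.2, -0.6, 0, 0, 0, 0]])

```text
clock: 14.92
position: [0.4797, -0.018, 0.1285]
eef_rot: [-0.124, -3.138, 0.0]
wrist_force: [-0.5, 0.3, -0.6]
width: 0.745
gripper_force: 66.3
```

```bash
python3 - <<'E'
from h import *
x,y=incase(-.0755,0)
go(x,y,.012,np.pi/2+CY)
E
```

```text
t 14.93 rot units [-0.    -0.    -0.001] shift after rot [-0.039  0.029  2.329] world d [ 0.002   0.0013 -0.1165] q6 -1.68 w 0.745 F [-0.5  0.3 -0.6]
```

move_arm(plan=[[40, -0.03, 0.02, 0.6, 0, 0, 0], [40, 0, 0, 0.6, 0, 0, 0], [40, 0, 0, 0.5, 0, 0, 0], [40, 0, 0, 0.35, 0, 0, 0], [40, 0, 0, 0.15, 0, 0, 0], [40, 0, 0, 0.12, 0, 0, 0], [40, 0, 0, 0.01, 0, 0, 0], [75, 0, 0, 0, 0, 0, 0], [75, 0, 0, 0, 0, 0, 0], [75, 0, 0, 0, 0, 0, 0]])

```text
clock: 16.18
position: [0.4823, -0.0154, 0.0128]
eef_rot: [0.122, 3.138, -0.0]
wrist_force: [-0.2, -0.4, -0.3]
width: 0.878
gripper_force: 0.0
```

move_arm(plan=[[75, 0, 0, -0.5, 0, 0, 0], [75, 0, 0, -0.9, 0, 0, 0], [75, 0, 0, -0.9, 0, 0, 0], [0, -0.2, -0.9, -0.3, 0, 0, 0], [0, -0.3, -0.9, 0, 0, 0, 0], [0, -0.4, -0.9, 0, 0, 0, 0], [0, -0.4, -0.9, 0, 0, 0, -0.02], [0, -0.4, -0.9, 0, 0, 0, -0.01], [0, 0, 0, 0, 0, 0, 0]])

```text
clock: 17.3
position: [0.5516, -0.2492, 0.1428]
eef_rot: [0.053, 3.139, -0.003]
wrist_force: [-0.4, 0.1, -0.5]
width: 0.001
gripper_force: 0.0
```

```bash
python3 - <<'E'
from h import *
T=Cam("top");S=Cam("side")
wh2=lambda h,s,v:(v>215)&(s<40)
print("case",shapes(T,(235,155,50,78),wh2,z=.032,amin=60))
go(.60,-.325,.10,np.pi/2-.028)
cv2.imwrite("pics/d.png",np.hstack([cv2.resize(S.img[170:310,210:350],(400,400)),cv2.resize(T.img[145:245,220:380],(640,400))[:,:400]])[:,:,::-1])
E
```

```text
case [(0.4796, -0.0136, 0.0643, [0.062, 0.0581]), (0.556, -0.0198, 0.0644, [0.0628, 0.0609]), (0.6319, -0.0258, 0.0652, [0.062, 0.0637])]
t 17.4 rot units [ 0.001 -0.001 -0.002] shift after rot [-1.041 -1.558  0.839] world d [ 0.0499 -0.0794 -0.042 ] q6 -2.08 w -0.0 F [0.  0.5 0.3]
```

View pics/d.png

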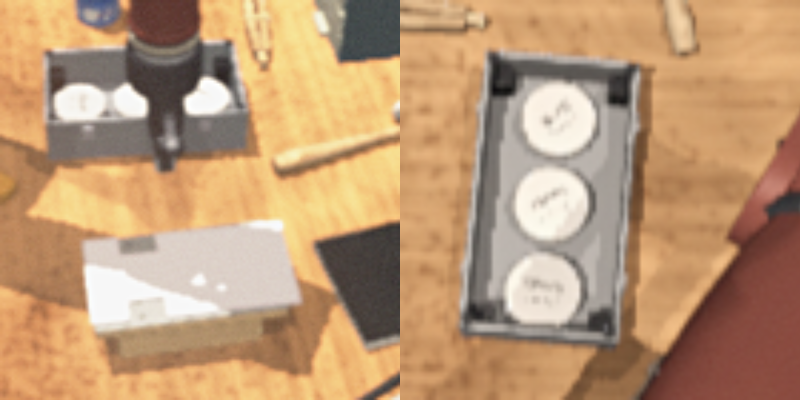

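All three tins lie flat, at 76 mm spacing along the case, and the sheet is undisturbed. Now the slide: shut gripper over the sheet, then press gently.

move_arm(plan=[[0, -0.2, -0.5, 0.2, 0, 0, 0], [0, -0.3, -0.6, 0.3, 0, 0, 0], [0, -0.22, -0.44, 0.4, 0, 0, 0], [0, 0, 0, 0.25, 0, 0, 0], [0, 0, 0, 0.1, 0, 0, 0], [0, 0, 0, 0, 0, 0, 0]])

```text
clock: 18.15
position: [0.5836, -0.3221, 0.0794]
eef_rot: [-0.046, -3.14, -0.002]
wrist_force: [-0.1, -0.2, 1.0]
width: 0.003
gripper_force: 0.0
```

```bash
python3 - <<'E'
from h import *
go(.584,-.324,.064,np.pi/2-.028)
E
```

```text
t 18.15 rot units [ 0.001 -0.001 -0.001] shift after rot [-0.009 -0.039  0.309] world d [ 0.0004 -0.0019 -0.0154] q6 -2.15 w 0.003 F [-0.1 -0.2  1. ]
```

move_arm(plan=[[0, 0, -0.03, 0.2, 0, 0, 0], [0, 0, 0, 0.08, 0, 0, 0], [0, 0, 0, 0.03, 0, 0, 0], [0, 0, 0, 0, 0, 0, 0]])

```text
clock: 18.65
position: [0.5842, -0.3254, 0.0644]
eef_rot: [0.048, 3.141, -0.0]
wrist_force: [-0.6, 0.4, -0.3]
width: 0.003
gripper_force: 0.0
```

move_arm(plan=[[0, 0, 0, 0.03, 0, 0, 0], [0, 0, 0, 0.02, 0, 0, 0], [0, 0, 0, 0, 0, 0, 0]])

```text
clock: 19.02
position: [0.5851, -0.3259, 0.0641]
eef_rot: [0.048, 3.14, -0.002]
wrist_force: [-2.6, 1.1, 6.5]
width: 0.003
gripper_force: 3.6
```

move_arm(plan=[[0, 0, 0, 0.03, 0, 0, 0], [0, 0.05, 0, 0, 0, 0, 0], [0, 0.15, 0, 0, 0, 0, 0], [0, 0.15, 0, 0, 0, 0, 0], [0, 0.15, 0, 0, 0, 0, 0], [0, 0.15, 0, 0, 0, 0, 0], [0, 0.1, 0, 0, 0, 0, 0], [0, 0.05, 0, 0, 0, 0, 0]])

```text
clock: 20.02
position: [0.5476, -0.3263, 0.0641]
eef_rot: [0.049, 3.133, -0.007]
wrist_force: [2.0, 0.1, 7.5]
width: 0.004
gripper_force: 3.7
```

```bash
python3 - <<'E'
from h import *
S=Cam("side"); go(.5,-.325,.064,np.pi/2-.028)
cv2.imwrite("pics/e.png",cv2.resize(S.img[220:310,210:330],(800,600),interpolation=cv2.INTER_CUBIC)[:,:,::-1])
E
```

```text
t 20.07 rot units [-0.003  0.005 -0.002] shift after rot [ 0.948 -0.001  0.002] world d [-0.0474  0.0013 -0.0001] q6 -2.19 w 0.002 F [1.8 0.2 7.3]
```

View pics/e.png

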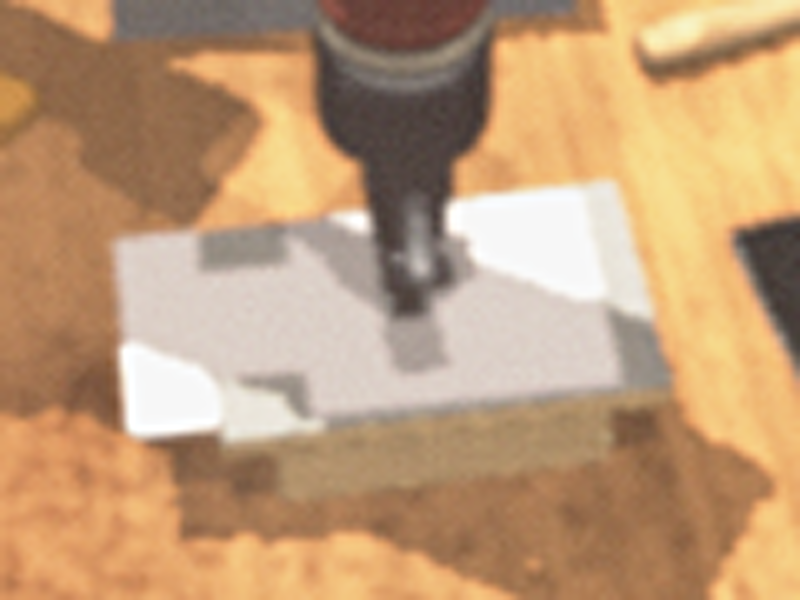

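The sheet has slid out and still lies flat; its near corners are at (116,240) and (125,437) in the crop. The riser's far corners are now uncovered, at (615,180) and (670,382), which lets me fix the edge.

```bash
python3 - <<'E'
from h import *
S=Cam("side");T=Cam("top")
k=800/120
f=lambda x,y,z:S.at((210+(x+.5)/k-.5,220+(y+.5)/k-.5),z)
for n,x,y,z in [("nl",114,240,.064),("nr",124,437,.060),("fl",583,185,.064),("fr",622,390,.062),("riser fl",616,180,.06),("riser fr",671,384,.06),("riser front at right side",222,440,.06)]: print(n,f(x,y,z).round(4))
E
```

```text
nl [ 0.4224 -0.2688  0.064 ]
nr [ 0.4162 -0.3771  0.06  ]
fl [ 0.6419 -0.2693  0.064 ]
fr [ 0.6345 -0.3866  0.062 ]
riser fl [ 0.6587 -0.2652  0.06  ]
riser fr [ 0.6569 -0.3852  0.06  ]
riser front at right side [ 0.4581 -0.3851  0.06  ]
```

move_arm(plan=[[0, 0.1, 0, 0, 0, 0, 0], [0, 0.15, 0, 0, 0, 0, 0], [0, 0.15, 0, 0, 0, 0, 0], [0, 0.15, 0, 0, 0, 0, 0], [0, 0.15, 0, 0, 0, 0, 0], [0, 0.15, 0, 0, 0, 0, 0], [0, 0.15, 0, 0, 0, 0, 0], [0, 0.07, 0, 0, 0, 0, 0], [0, 0, 0, 0, 0, 0, 0]])

```text
clock: 21.3
position: [0.4939, -0.325, 0.0641]
eef_rot: [0.048, 3.134, -0.008]
wrist_force: [1.6, -0.0, 9.2]
width: 0.001
gripper_force: 4.4
```

```bash
python3 - <<'E'
from h import *
S=Cam("side"); go(.493,-.325,.064,np.pi/2-.028)
cv2.imwrite("pics/f.png",cv2.resize(S.img[220:310,210:330],(800,600),interpolation=cv2.INTER_CUBIC)[:,:,::-1])
E
```

```text
t 21.35 rot units [-0.003  0.005 -0.002] shift after rot [ 0.017 -0.001  0.001] world d [-0.0009 -0.     -0.0001] q6 -2.24 w 0.001 F [ 0.1 -0.9 10.4]
```

View pics/f.png

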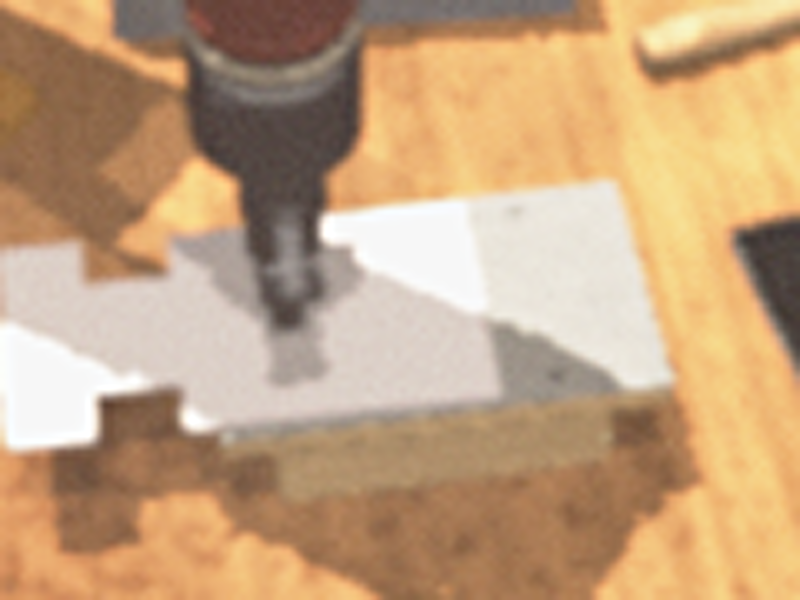

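The cut-outs are fully past the edge (near cut-out from px 100 to 182, edge at 220) and the sheet is flat. Lifting off and measuring the sheet again.

move_arm(plan=[[0, 0, 0, -0.3, 0, 0, 0], [0, 0, 0, -0.8, 0, 0, 0], [0, 0, 0, -0.9, 0, 0, 0], [85, -0.5, 0.9, -0.4, 0, 0, 0], [85, -0.5, 0.9, 0, 0, 0, 0], [85, 0, 0.9, 0, 0, 0, 0], [85, 0, 0.9, 0, 0, 0, 0], [85, 0, 0, 0, 0, 0, 0]])

```text
clock: 22.35
position: [0.5456, -0.141, 0.1803]
eef_rot: [-0.041, -3.14, -0.002]
wrist_force: [0.3, -0.4, -0.5]
width: 0.994
gripper_force: 0.0
```

```bash
python3 - <<'E'
from h import *
S=Cam("side");T=Cam("top")
go(.423,-.322,.15,np.pi/2-.028)
cv2.imwrite("pics/g.png",np.hstack([cv2.resize(S.img[220:310,190:310],(400,300),interpolation=cv2.INTER_CUBIC),cv2.resize(T.img[150:255,310:394],(320,400),interpolation=cv2.INTER_CUBIC)[:300]*0+255,])[:,:,::-1])
k=6
t=cv2.resize(T.img[155:255,315:381],None,fx=6,fy=6,interpolation=cv2.INTER_CUBIC); s=cv2.resize(S.img[225:325,205:270],None,fx=6,fy=6,interpolation=cv2.INTER_CUBIC)
cv2.imwrite("pics/g.png",np.hstack([t,s])[:,:,::-1])
E
```

```text
t 22.45 rot units [-0.    -0.    -0.001] shift after rot [ 2.36 -3.63  0.61] world d [-0.1231 -0.1781 -0.0305] q6 -1.92 w 0.992 F [-0.6 -0.3  0.5]
```

View pics/g.png

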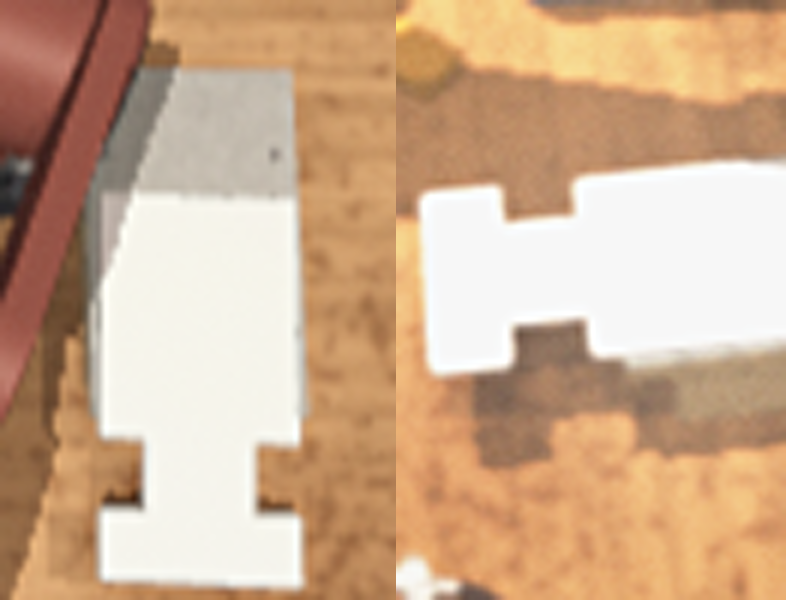

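The sheet lies flat with its waist at px (200,476) in the left panel, and both cut-outs are open. Working out the waist and sheet pose.

```bash
python3 - <<'E'
from h import *
np.set_printoptions(precision=4,suppress=True)
S=Cam("side");T=Cam("top")
f=lambda c,x,y,ox,oy,z=.064:c.at((ox+(x+.5)/6-.5,oy+(y+.5)/6-.5),z)
W=np.array([f(T,x,y,315,155) for x,y in[(144,440),(257,446),(257,511),(144,508)]]);print("top waist",W.mean(0),W[0]-W[1],W[0]-W[3])
C=np.array([f(T,x,y,315,155) for x,y in[(100,580),(302,587),(298,197),(103,190)]]);print("sheet",C.mean(0),"len",np.linalg.norm(C[3]-C[0]),np.linalg.norm(C[2]-C[1]),"w",np.linalg.norm(C[0]-C[1]),"yaw",np.arctan2(*(C[3]+C[2]-C[0]-C[1])[1::-1]))
W=np.array([f(S,x-396,y,205,225) for x,y in[(505,219),(574,214),(583,319),(514,326)]]);print("side waist",W.mean(0))
# case rim from top, cleaner: fresh
cm=C.mean(0)
# case inner via earlier rim picks
s2=cv2.resize(T.img[150:240,228:290],None,fx=8,fy=6.6,interpolation=cv2.INTER_CUBIC)
E
```

```text
top waist [ 0.4228 -0.3209  0.064 ] [0.0027 0.0621 0.    ] [ 0.0374 -0.0012  0.    ]
sheet [ 0.4733 -0.3229  0.064 ] len 0.2179585476866922 0.21775708448429118 w 0.10979066726158264 yaw -0.036734126821480535
side waist [ 0.4249 -0.3232  0.064 ]
```

```bash
python3 - <<'E'
from h import *
T=Cam("top"); k=6;x0,y0=228,148
im=cv2.imread("pics/top0.png")[148:242,228:292]
hs=cv2.cvtColor(cv2.resize(im,None,fx=k,fy=k,interpolation=cv2.INTER_LINEAR),cv2.COLOR_BGR2HSV)
for th in(60,75,90):
    m=cv2.morphologyEx((hs[...,1]<th).astype(np.uint8),cv2.MORPH_CLOSE,np.ones((9,9)))
    b=max(cv2.findContours(m,0,cv2.CHAIN_APPROX_NONE)[0],key=cv2.contourArea)
    P=np.array([T.at(((x0+(x+.5)/k-.5),(y0+(y+.5)/k-.5)),.064)[:2] for x,y in b[:,0,:]])
    c,s=np.cos(-.079),np.sin(-.079); Q=(P-[.5555,-.0215])@np.array([[c,-s],[s,c]])
    for lo,hi in((-.09,-.03),(-.03,.03),(.03,.09)):
        q=Q[(Q[:,0]>lo)&(Q[:,0]<hi)]; print(th,lo,"y edges",np.median(q[q[:,1]<0,1]).round(4),np.median(q[q[:,1]>0,1]).round(4))
    q=Q[abs(Q[:,1])<.045]; print("x edges",np.median(q[q[:,0]<0,0]).round(4),np.median(q[q[:,0]>0,0]).round(4))
go(.4235,-.322,.12,np.pi/2-.038)
E
```

```text
60 -0.09 y edges -0.0653 0.0675
60 -0.03 y edges -0.0653 0.0674
60 0.03 y edges -0.0651 0.0677
x edges -0.1212 0.1229
75 -0.09 y edges -0.0659 0.0681
75 -0.03 y edges -0.0658 0.068
75 0.03 y edges -0.0657 0.0684
x edges -0.1218 0.1237
90 -0.09 y edges -0.0664 0.0688
90 -0.03 y edges -0.0663 0.0685
90 0.03 y edges -0.0662 0.0689
x edges -0.1224 0.1245
t 22.6 rot units [-0.     0.     0.004] shift after rot [ 2.317 -3.627  1.209] world d [-0.1226 -0.1768 -0.0605] q6 -1.92 w 0.996 F [-0.6 -0.3  0.4]
```

move_arm(plan=[[80, 0.4, -0.7, 0, 0, 0, 0.004], [80, 0.5, -0.7, 0, 0, 0, 0], [80, 0.5, -0.7, 0, 0, 0, 0], [80, 0.5, -0.7, 0.2, 0, 0, 0], [80, 0.3, -0.6, 0.5, 0, 0, 0], [80, 0.12, -0.23, 0.5, 0, 0, 0], [80, 0, 0, 0, 0, 0, 0]])

```text
clock: 23.48
position: [0.4213, -0.3216, 0.1181]
eef_rot: [-0.064, -3.137, -0.006]
wrist_force: [0.2, 0.3, -0.3]
width: 0.939
gripper_force: 0.0
```

```bash
python3 - <<'E'
from h import *
go(.4235,-.322,.048,np.pi/2-.038)
E
```

```text
t 23.48 rot units [ 0.002 -0.002 -0.002] shift after rot [-0.044 -0.007  1.403] world d [ 0.0022 -0.0004 -0.0701] q6 -2.31 w 0.939 F [ 0.2  0.3 -0.3]
```

move_arm(plan=[[80, -0.03, 0, 0.5, 0, 0, 0], [80, 0, 0, 0.5, 0, 0, 0], [80, 0, 0, 0.3, 0, 0, 0], [80, 0, 0, 0.1, 0, 0, 0], [80, 0, 0, 0, 0, 0, 0]])

```text
clock: 24.1
position: [0.4257, -0.3216, 0.0508]
eef_rot: [0.058, 3.141, -0.001]
wrist_force: [0.5, -0.1, -0.5]
width: 0.934
gripper_force: 0.0
```

move_arm(plan=[[80, 0.02, 0, 0.05, 0, 0, 0], [50, 0, 0, 0, 0, 0, 0], [50, 0, 0, 0, 0, 0, 0], [50, 0, 0, 0, 0, 0, 0], [50, 0, 0, 0, 0, 0, 0]])

```text
clock: 24.72
position: [0.4246, -0.3216, 0.0484]
eef_rot: [0.058, 3.14, -0.001]
wrist_force: [-1.0, 0.8, 3.5]
width: 0.68
gripper_force: 63.3
```

move_arm(plan=[[50, 0, 0, -0.1, 0, 0, 0], [50, 0, 0, -0.3, 0, 0, 0], [50, 0, 0, -0.4, 0, 0, 0], [50, 0, 0, -0.5, 0, 0, 0], [50, 0, 0, -0.4, 0, 0, 0], [50, 0, 0, -0.2, 0, 0, 0], [50, 0, 0, 0, 0, 0, 0]])

```text
clock: 25.6
position: [0.4247, -0.3218, 0.1438]
eef_rot: [0.058, 3.14, -0.002]
wrist_force: [-0.1, -0.8, -0.5]
width: 0.677
gripper_force: 64.0
```

```bash
python3 - <<'E'
from h import *
S=Cam("side");T=Cam("top")
go(.4246,-.3216,.15,np.pi/2-.038)
cv2.imwrite("pics/i.png",np.hstack([cv2.resize(S.img[200:310,190:320],None,fx=4,fy=4,interpolation=cv2.INTER_CUBIC)])[:,:,::-1])
E
```

```text
t 25.7 rot units [ 0.001 -0.001  0.001] shift after rot [-0.016 -0.014 -0.157] world d [ 0.0008 -0.0007  0.0078] q6 -2.31 w 0.677 F [-0.4  0.9 -1.1]
```

View pics/i.png

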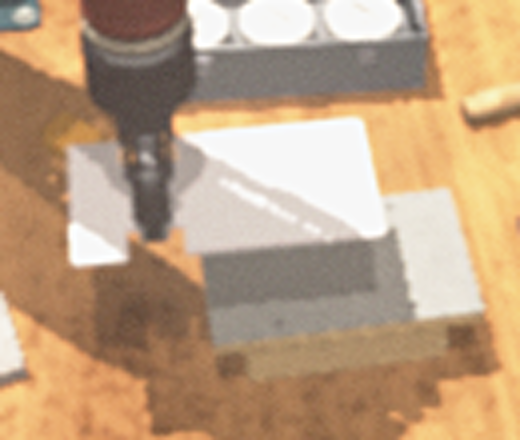

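The sheet is lifted by the waist and looks level. I'll check that from its corners, (67,145), (73,266), (385,238) and (360,118), at the expected height.

```bash
python3 - <<'E'
from h import *
S=Cam("side"); s=read_state(); print(s["position"])
z=s["position"][2]+.0156
P=np.array([S.at((190+(x+.5)/4-.5,200+(y+.5)/4-.5),z) for x,y in[(67,146),(73,266),(386,239),(361,118)]])
print(P.round(4),P.mean(0).round(4)); L=lambda a,b:np.linalg.norm(P[a]-P[b]).round(4)
print("near w",L(0,1),"far w",L(2,3),"len",L(0,3),L(1,2)); v=P[2]+P[3]-P[0]-P[1];print("yaw",np.arctan2(v[1],v[0]))
c=-.079; ctr=np.array([.5565,-.022]); off=.049
t=ctr-off*np.array([np.cos(c),np.sin(c)]); print("tcp target",t)
go(*t,.16,np.pi/2+c)
E
```

```text
[ 0.42361949 -0.32068098  0.14172972]
[[ 0.3686 -0.2658  0.1573]
 [ 0.3658 -0.3783  0.1573]
 [ 0.5818 -0.3877  0.1573]
 [ 0.5855 -0.2716  0.1573]] [ 0.4754 -0.3258  0.1573]
near w 0.1125 far w 0.1162 len 0.217 0.2162
yaw -0.035078602501600324
tcp target [ 0.50765282 -0.01813303]
t 25.75 rot units [ 0.001 -0.001  0.027] shift after rot [-1.198  6.165 -0.365] world d [0.084  0.3025 0.0183] q6 -2.31 w 0.68 F [-0.1  0.6 -0.9]
```

move_arm(plan=[[50, 0, 0, -0.2, 0, 0, 0.026], [50, -0.1, 0.4, -0.1, 0, 0, 0], [50, -0.15, 0.7, -0.1, 0, 0, 0], [50, -0.15, 0.8, 0, 0, 0, 0], [50, -0.2, 0.9, 0, 0, 0, 0], [50, -0.2, 0.9, 0, 0, 0, 0], [50, -0.15, 0.9, 0, 0, 0, 0], [50, -0.15, 0.8, 0, 0, 0, 0], [50, -0.1, 0.6, 0, 0, 0, 0], [50, 0, 0.16, 0, 0, 0, 0]])

```text
clock: 27.0
position: [0.5074, -0.0162, 0.1621]
eef_rot: [-0.116, -3.138, -0.001]
wrist_force: [-0.1, -0.1, -0.3]
width: 0.678
gripper_force: 64.1
```

move_arm(plan=[[50, 0, 0, 0.3, 0, 0, 0], [50, 0, 0, 0.5, 0, 0, 0], [50, 0, 0, 0.4, 0, 0, 0], [50, 0, 0, 0.2, 0, 0, 0], [50, 0, 0, 0, 0, 0, 0]])

```text
clock: 27.62
position: [0.5068, -0.0194, 0.0915]
eef_rot: [-0.123, -3.136, -0.0]
wrist_force: [-0.6, -0.6, -1.3]
width: 0.675
gripper_force: 64.1
```

```bash
python3 - <<'E'
from h import *
S=Cam("side")
c=-.079; ctr=np.array([.5565,-.022]); t=ctr-.049*np.array([np.cos(c),np.sin(c)])
go(*t,.029,np.pi/2+c)
cv2.imwrite("pics/j.png",cv2.resize(S.img[160:240,200:320],None,fx=6,fy=6,interpolation=cv2.INTER_CUBIC)[:,:,::-1])
E
```

```text
t 27.68 rot units [-0. -0.  0.] shift after rot [0.003 0.025 1.269] world d [-0.0001  0.0013 -0.0635] q6 -1.67 w 0.677 F [ 0.6 -0.6 -0.9]
```

View pics/j.png

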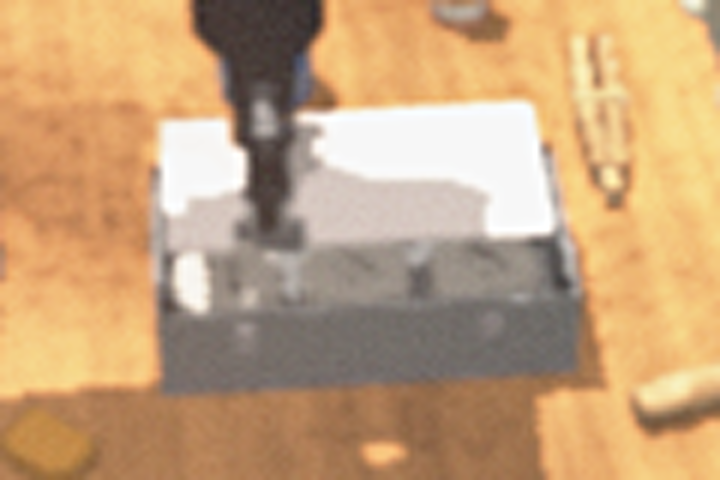

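The sheet hovers level over the case, within the rim on all sides. Lowering in stages and watching the force.

move_arm(plan=[[50, 0, 0.02, 0.3, 0, 0, 0], [50, 0, 0, 0.3, 0, 0, 0], [50, 0, 0, 0.2, 0, 0, 0], [50, 0, 0, 0.1, 0, 0, 0], [50, 0, 0, 0, 0, 0, 0]])

```text
clock: 28.3
position: [0.5077, -0.0178, 0.0472]
eef_rot: [-0.122, -3.138, -0.0]
wrist_force: [0.1, -0.7, -1.1]
width: 0.679
gripper_force: 64.1
```

```bash
python3 - <<'E'
from h import *
go(.5077,-.0181,.029,np.pi/2-.079)
E
```

```text
t 28.3 rot units [ 0.    -0.001  0.001] shift after rot [-0.001 -0.006  0.365] world d [ 0.     -0.0003 -0.0182] q6 -1.67 w 0.679 F [ 0.1 -0.7 -1.1]
```

move_arm(plan=[[50, 0, 0, 0.1, 0, 0, 0], [50, 0, 0, 0.1, 0, 0, 0], [50, 0, 0, 0.08, 0, 0, 0], [50, 0, 0, 0.06, 0, 0, 0], [50, 0, 0, 0, 0, 0, 0]])

```text
clock: 28.92
position: [0.5078, -0.0179, 0.0305]
eef_rot: [-0.122, -3.139, -0.0]
wrist_force: [0.2, -0.2, -0.6]
width: 0.677
gripper_force: 64.1
```

move_arm(plan=[[50, 0, 0, 0.04, 0, 0, 0], [50, 0, 0, 0, 0, 0, 0]])

```text
clock: 29.18
position: [0.5084, -0.018, 0.029]
eef_rot: [0.122, 3.139, -0.0]
wrist_force: [-0.1, -0.2, -0.1]
width: 0.672
gripper_force: 64.1
```

move_arm(plan=[[72, 0, 0, 0, 0, 0, 0], [72, 0, 0, 0, 0, 0, 0], [72, 0, 0, 0, 0, 0, 0], [72, 0, 0, -0.3, 0, 0, 0], [72, 0, 0, -0.8, 0, 0, 0], [72, 0, 0, -0.9, 0, 0, 0], [85, 0.1, 0.9, -0.3, 0, 0, 0], [85, 0, 0.9, 0, 0, 0, 0], [85, 0, 0.9, 0, 0, 0, 0], [85, 0, 0.6, 0, 0, 0, 0]])

```text
clock: 30.42
position: [0.5162, 0.1489, 0.1453]
eef_rot: [0.12, 3.137, 0.001]
wrist_force: [0.2, -0.6, -0.4]
width: 0.994
gripper_force: 0.0
```

```bash
python3 - <<'E'
from h import *
S=Cam("side");T=Cam("top")
go(.526,.186,.14,np.pi/2-.079)
a=cv2.resize(S.img[160:240,205:305],(400,320),interpolation=cv2.INTER_CUBIC);b=cv2.resize(T.img[150:240,225:295],(400,514),interpolation=cv2.INTER_CUBIC)
o=np.zeros((514,800,3),np.uint8);o[:320,:400]=a;o[:,400:]=b;cv2.imwrite("pics/k.png",o[:,:,::-1])
E
```

```text
t 30.52 rot units [0.001 0.001 0.003] shift after rot [-0.136  0.74   0.104] world d [ 0.0097  0.0364 -0.0052] q6 -1.35 w 0.999 F [ 0.6 -0.4  0.3]
```

View pics/k.png

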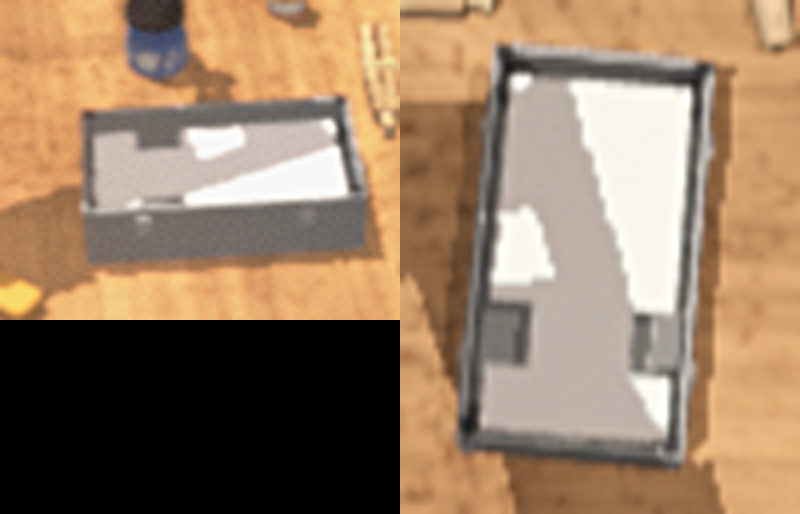

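The divider lies in the case, inside the walls on all four ledges, with nothing sticking up. Now the jars, starting with blue jar_1.

```bash
python3 - <<'E'
from h import *
T=Cam("top"); T.img=cv2.imread("pics/top0.png")[:,:,::-1].copy()
print(T.at((195.1,201.7),.068).round(4),T.at((151.8,175.8),.076).round(4))
print("blk",shapes(T,(183,188,24,24),lambda h,s,v:(v<75)&(s<110),z=.068,amin=50))
print("gold",shapes(T,(138,162,26,20),lambda h,s,v:(h>15)&(h<30)&(s>75)&(v>195),z=.076,amin=50))
go(.527,.187,.13,np.pi/2-.079)
E
```

```text
[0.5246 0.1865 0.068 ] [0.61   0.3346 0.076 ]
blk [(0.5253, 0.1874, 0.0622, [0.0602, 0.056])]
gold [(0.6149, 0.3383, 0.06, [0.0528, 0.0572])]
t 30.57 rot units [-0.     0.001  0.003] shift after rot [-0.156  0.793  0.297] world d [ 0.0109  0.0389 -0.0148] q6 -1.35 w 0.999 F [-0.9 -0.7 -0.5]
```

move_arm(plan=[[85, -0.06, 0.4, 0, 0, 0, 0], [85, -0.06, 0.38, 0, 0, 0, 0], [85, 0, 0, 0.3, 0, 0, 0], [85, 0, 0, 0.6, 0, 0, 0], [85, 0, 0, 0.6, 0, 0, 0], [85, 0, 0, 0.4, 0, 0, 0], [85, 0, 0, 0.3, 0, 0, 0], [85, 0, 0, 0.1, 0, 0, 0], [85, 0, 0, 0, 0, 0, 0]])

```text
clock: 31.7
position: [0.525, 0.1853, 0.0287]
eef_rot: [-0.122, -3.139, 0.0]
wrist_force: [-0.3, 0.2, -0.0]
width: 0.992
gripper_force: 0.0
```

move_arm(plan=[[35, 0, 0, 0, 0, 0, 0], [35, 0, 0, 0, 0, 0, 0], [35, 0, 0, 0, 0, 0, 0], [35, 0, 0, 0, 0, 0, 0]])

```text
clock: 32.2
position: [0.5266, 0.1858, 0.0305]
eef_rot: [0.122, 3.136, 0.001]
wrist_force: [0.1, 0.1, 5.8]
width: 0.688
gripper_force: 64.5
```

```bash
sed -i 's/^CASE=.*/CASE=np.array([.5565,-.022]);CY=-.079/' h.py; python3 - <<'E'
from h import *
x,y=incase(.07,0)
go(x,y,.17,np.pi/2+CY)
E
```

```text
t 32.2 rot units [0.001 0.002 0.001] shift after rot [-2.325 -4.097 -2.791] world d [ 0.0997 -0.2134  0.1395] q6 -1.28 w 0.688 F [0.1 0.1 5.8]
```

The grip opening, about 61 mm after the same offset as on the tins, confirms jar_1.

move_arm(plan=[[35, 0, 0, -0.3, 0, 0, 0], [35, 0, 0, -0.7, 0, 0, 0], [35, 0, 0, -0.8, 0, 0, 0], [35, -0.2, -0.3, -0.7, 0, 0, 0], [35, -0.4, -0.7, -0.3, 0, 0, 0], [35, -0.45, -0.8, 0, 0, 0, 0], [35, -0.45, -0.8, 0, 0, 0, 0], [35, -0.45, -0.8, 0, 0, 0, 0], [35, -0.25, -0.5, 0, 0, 0, 0], [35, -0.12, -0.2, 0, 0, 0, 0]])

```text
clock: 33.45
position: [0.6244, -0.0295, 0.1686]
eef_rot: [-0.125, -3.138, -0.0]
wrist_force: [-0.2, -0.1, -1.7]
width: 0.687
gripper_force: 64.6
```

```bash
python3 - <<'E'
from h import *
x,y=incase(.07,0)
go(x,y,.076,np.pi/2+CY)
E
```

```text
t 33.45 rot units [-0.    -0.001 -0.   ] shift after rot [-0.035  0.043  1.853] world d [ 0.0019  0.002  -0.0926] q6 -1.65 w 0.687 F [-0.2 -0.1 -1.7]
```

move_arm(plan=[[35, -0.03, 0.03, 0.5, 0, 0, 0], [35, 0, 0, 0.6, 0, 0, 0], [35, 0, 0, 0.4, 0, 0, 0], [35, 0, 0, 0.2, 0, 0, 0], [35, 0, 0, 0.1, 0, 0, 0], [35, 0, 0, 0.03, 0, 0, 0], [35, 0, 0, 0, 0, 0, 0]])

```text
clock: 34.33
position: [0.627, -0.0267, 0.0782]
eef_rot: [0.122, 3.138, -0.0]
wrist_force: [0.4, -0.2, -0.5]
width: 0.691
gripper_force: 64.6
```

move_arm(plan=[[35, 0, 0, 0.06, 0, 0, 0], [35, 0, 0, 0.02, 0, 0, 0], [35, 0, 0, 0, 0, 0, 0]])

```text
clock: 34.7
position: [0.6268, -0.0268, 0.0745]
eef_rot: [0.122, 3.138, -0.0]
wrist_force: [-2.3, -0.7, 5.1]
width: 0.689
gripper_force: 65.0
```

Contact at 5 N. Releasing and moving on towards the gold jar.

move_arm(plan=[[85, 0, 0, 0, 0, 0, 0], [85, 0, 0, 0, 0, 0, 0], [85, 0, 0, 0, 0, 0, 0], [85, 0, 0, 0, 0, 0, 0], [85, 0, 0, -0.3, 0, 0, 0], [85, 0, 0, -0.8, 0, 0, 0], [85, 0, 0, -0.7, 0, 0, 0], [85, 0, 0.9, 0, 0, 0, 0], [85, 0, 0.9, 0, 0, 0, 0], [85, 0, 0.9, 0, 0, 0, 0]])

```text
clock: 35.95
position: [0.6373, 0.1092, 0.165]
eef_rot: [0.123, 3.137, 0.0]
wrist_force: [0.6, 0.6, 0.7]
width: 0.997
gripper_force: 0.0
```

```bash
python3 - <<'E'
from h import *
T=Cam("top");S=Cam("side")
print("blk",shapes(T,(235,155,50,70),lambda h,s,v:(v<60)&(s<110),z=.112,amin=50), "want",incase(.07,0))
print("sheet",shapes(T,(235,150,50,82),lambda h,s,v:(v>120)&(s<45),z=.044,amin=200))
print("gold",shapes(T,(138,162,26,20),lambda h,s,v:(h>15)&(h<30)&(s>75)&(v>195),z=.076,amin=50))
go(.614,.336,.16,np.pi/2+CY)
E
```

```text
blk [(0.6273, -0.0266, 0.0624, [0.0583, 0.0542])] want [ 0.62628168 -0.02752425]
sheet [(0.5528, -0.0177, 0.2542, [0.1164, 0.2306])]
gold [(0.6158, 0.3389, 0.0642, [0.0534, 0.0588])]
t 36.05 rot units [0.001 0.001 0.004] shift after rot [0.814 4.422 0.097] world d [-0.0231  0.2236 -0.0048] q6 -1.43 w 0.996 F [ 0.4 -0.5  0. ]
```

move_arm(plan=[[85, 0.17, 0.9, 0, 0, 0, 0], [85, 0.17, 0.9, 0, 0, 0, 0], [85, 0.17, 0.9, 0, 0, 0, 0], [85, 0.17, 0.9, 0, 0, 0, 0], [85, 0.14, 0.8, 0, 0, 0, 0], [85, 0, 0, 0.1, 0, 0, 0], [85, 0, 0, 0.3, 0, 0, 0]])

```text
clock: 36.92
position: [0.6141, 0.3301, 0.1445]
eef_rot: [0.122, 3.136, 0.001]
wrist_force: [-0.2, -0.9, 0.6]
width: 0.992
gripper_force: 0.0
```

```bash
python3 - <<'E'
from h import *
go(.6135,.3365,.031,np.pi/2+CY)
E
```

```text
t 36.92 rot units [0.    0.002 0.001] shift after rot [0.023 0.126 2.27 ] world d [-0.0006  0.0064 -0.1135] q6 -1.1 w 0.992 F [-0.2 -0.9  0.6]
```

move_arm(plan=[[85, 0, 0.03, 0.2, 0, 0, 0], [85, 0, 0, 0.5, 0, 0, 0], [85, 0, 0, 0.6, 0, 0, 0], [85, 0, 0, 0.5, 0, 0, 0], [85, 0, 0, 0.3, 0, 0, 0], [85, 0, 0, 0.1, 0, 0, 0], [35, 0, 0, 0, 0, 0, 0], [35, 0, 0, 0, 0, 0, 0], [35, 0, 0, 0, 0, 0, 0], [35, 0, 0, 0, 0, 0, 0]])

```text
clock: 38.17
position: [0.6145, 0.3327, 0.0353]
eef_rot: [0.121, 3.136, 0.002]
wrist_force: [0.2, 0.9, 5.0]
width: 0.644
gripper_force: 63.5
```

```bash
python3 - <<'E'
from h import *
x,y=incase(-.007,0)
go(x,y,.17,np.pi/2+CY)
E
```

```text
t 38.17 rot units [0.001 0.002 0.001] shift after rot [ 0.736 -7.163 -2.694] world d [-0.065  -0.3542  0.1347] q6 -1.1 w 0.644 F [0.2 0.9 5. ]
```

The opening, about 57 mm, confirms jar_0. Lifting it and carrying it to the case.

move_arm(plan=[[35, 0, 0, -0.4, 0, 0, 0], [35, 0, 0, -0.9, 0, 0, 0], [35, 0, 0, -0.9, 0, 0, 0], [35, 0.07, -0.6, -0.5, 0, 0, 0], [35, 0.1, -0.9, 0, 0, 0, 0], [35, 0.1, -0.9, 0, 0, 0, 0], [35, 0.1, -0.9, 0, 0, 0, 0], [35, 0.1, -0.9, 0, 0, 0, 0], [35, 0.1, -0.9, 0, 0, 0, 0], [35, 0.1, -0.9, 0, 0, 0, 0]])

```text
clock: 39.42
position: [0.5554, 0.0341, 0.1688]
eef_rot: [-0.122, -3.139, 0.0]
wrist_force: [0.2, -0.3, -0.6]
width: 0.642
gripper_force: 63.6
```

move_arm(plan=[[35, 0.04, -0.7, 0, 0, 0, 0], [35, 0.03, -0.4, 0, 0, 0, 0], [35, 0, 0, 0, 0, 0, 0]])

```text
clock: 39.8
position: [0.5484, -0.0197, 0.1685]
eef_rot: [-0.125, -3.139, -0.001]
wrist_force: [-0.4, 0.1, -1.0]
width: 0.645
gripper_force: 63.7
```

```bash
python3 - <<'E'
from h import *
x,y=incase(-.007,0)
go(x,y,.081,np.pi/2+CY)
E
```

```text
t 39.8 rot units [ 0.    -0.    -0.001] shift after rot [-0.025 -0.032  1.751] world d [ 0.0011 -0.0017 -0.0875] q6 -1.66 w 0.645 F [-0.4  0.1 -1. ]
```

move_arm(plan=[[35, 0, 0, 0.5, 0, 0, 0], [35, 0, 0, 0.5, 0, 0, 0], [35, 0, 0, 0.4, 0, 0, 0], [35, 0, 0, 0.2, 0, 0, 0], [35, 0, 0, 0.1, 0, 0, 0], [35, 0, 0, 0.04, 0, 0, 0], [35, 0, 0, 0.03, 0, 0, 0], [35, 0, 0, 0, 0, 0, 0]])

```text
clock: 40.8
position: [0.549, -0.0191, 0.0803]
eef_rot: [0.122, 3.138, -0.0]
wrist_force: [0.2, -0.7, -1.3]
width: 0.642
gripper_force: 63.7
```

move_arm(plan=[[35, 0, 0, 0.03, 0, 0, 0], [35, 0, 0, 0, 0, 0, 0]])

```text
clock: 41.05
position: [0.5491, -0.0192, 0.0792]
eef_rot: [0.122, 3.138, -0.0]
wrist_force: [-1.3, 0.1, 3.5]
width: 0.644
gripper_force: 64.1
```

move_arm(plan=[[85, 0, 0, 0, 0, 0, 0], [85, 0, 0, 0, 0, 0, 0], [85, 0, 0, 0, 0, 0, 0], [85, 0, 0, 0, 0, 0, 0], [85, 0, 0, -0.3, 0, 0, 0], [85, 0, 0, -0.8, 0, 0, 0], [85, 0, 0, -0.9, 0, 0, 0], [85, 0, 0.9, 0, 0, 0, 0], [85, 0, 0.9, 0, 0, 0, 0], [85, 0, 0.9, 0, 0, 0, 0]])

```text
clock: 42.3
position: [0.5597, 0.1168, 0.18]
eef_rot: [0.123, 3.137, 0.0]
wrist_force: [0.7, -0.3, -0.6]
width: 0.994
gripper_force: 0.0
```

move_arm(plan=[[85, 0, 0.9, 0, 0, 0, 0], [85, 0, 0.9, 0, 0, 0, 0], [85, 0, 0, 0, 0, 0, 0], [85, 0, 0, 0, 0, 0, 0]])

```text
clock: 42.8
position: [0.5661, 0.2051, 0.1789]
eef_rot: [0.121, 3.139, -0.001]
wrist_force: [0.4, -0.4, -0.5]
width: 0.996
gripper_force: 0.0
```

```bash
python3 - <<'E'
from h import *
T=Cam("top");S=Cam("side")
blk=lambda h,s,v:(v<60)&(s<110); g=lambda h,s,v:(h>15)&(h<30)&(s>75)&(v>195)
print("blk",shapes(T,(235,155,50,70),blk,z=.112,amin=50),"want",incase(.07,0))
print("gold",shapes(T,(240,165,40,50),g,z=.12,amin=50),"want",incase(-.007,0))
print("side gold",shapes(S,(230,165,75,60),g,z=.12,amin=30))
print("side blk",shapes(S,(230,165,65,50),blk,z=.112,amin=30))
# white sheet bits inside the case: expected extents along case axes
print("sheet",shapes(T,(235,150,50,82),lambda h,s,v:(v>120)&(s<45),z=.044,amin=100))
print(shapes(T,(110,185,115,65),lambda h,s,v:(s<70)&(v>130)))
go(.54,.2,.17,np.pi/2+CY)
E
```

```text
blk [(0.6274, -0.0283, 0.0606, [0.0522, 0.0561])] want [ 0.62628168 -0.02752425]
gold [(0.546, -0.0185, 0.0593, [0.057, 0.0536])] want [ 0.54952183 -0.02144758]
side gold [(0.6716, -0.1982, 0.0613, [0.061, 0.0153]), (0.6837, -0.1378, 0.0503, [0.0481, 0.0233]), (0.6855, 0.0141, 0.1416, [0.1196, 0.1014]), (0.5178, 0.026, 0.1724, [0.1454, 0.1233])]
side blk [(0.6322, -0.0424, 0.0611, [0.0587, 0.0407])]
sheet [(0.559, -0.0339, 0.2642, [0.1293, 0.2434])]
[]
t 42.9 rot units [-0.  0.  0.] shift after rot [ 0.515 -0.126  0.174] world d [-0.0262 -0.0042 -0.0087] q6 -1.26 w 0.997 F [-1.4 -0.3  0.5]
```

Both lids sit where they were put, round and at the right heights, so the jars stand upright. The robot is clear of everything, so I'm handing in.

```bash
python3 -c "
from station import *
print(sign_off())"
```

```text
the job is handed in; nothing more can be done
None
```

I packed the case and handed it in at about 43 s of the 210 s: three tins flat on the floor, the divider on its four ledges over them, and jar_0 and jar_1 upright on the divider (no jar_2 was on the bench); the hand-in returned no verdict.

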